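# Set out the rapid-stain bottles in the staining rack

## Robot

A 6-joint arm with a two-finger parallel gripper is mounted at the origin on the work surface. World frame = base frame: x ahead of the robot, y to its left, z up, the work surface at z = 0. Lengths are in m, angles in rad, forces in N, time in s.
With the tool pointing down it reaches from about 0.375 to 0.925 m from the base axis. Payload 5.7 kg.
Tool frame: the origin (TCP) lies midway between the tips of the shut fingers; the grasp point (between the pads) lies 19 mm behind it; z points along the fingers, x is the direction in which the jaws open and shut, and the axes are right-handed (so a half turn about z gives the same grasp; the last joint's range is limited). The gripper opens to 88 mm and grips with 3 to 60 N. Pads are 20 mm wide; open, the fingers measure 115 mm over their backs; the gripper's body (75 mm by 178 mm) begins 61 mm behind the grasp point.
Start: joints at [1.19, 0.359, 1.51, -0, 1.272, -0.115], TCP at [0.158, 0.579, 0.223] pointing down, gripper open.
Joint ranges: [-2.97, 2.97], [-1.01, 2.36], [0.21, 2.38], [-0.96, 4.11], [0.2, 2.71], [-2.98, 2.98]. Speed limits (rad/s): [2.39, 2.39, 3.14, 3.14, 3.14, 3.14].

## Interface

Orientations are given as a unit quaternion [x, y, z, w].
In Python, from bench import move_ptp, servo_line, goto_joints, move_gripper, sleep, inverse_kinematics, capture, PlanningError, close_job, spot_in, silhouettes, current_clock, current_joint_pos, current_qvel, current_joint_torque, current_position, current_orientation, current_force, current_torque, current_finger_gap gives the robot as it stands. Calls block until the motion is done:
- move_ptp(position, orientation): joint-space move of the TCP to a pose.
- servo_line(position, orientation=None, rate=0.15, contact_N=None): straight line of the TCP; orientation=None keeps the orientation; rate is the mean speed in m/s. With contact_N (N) it stops when the force on the tool has changed by that much, and returns True; else False.
- goto_joints(angles): joint-space move.
- move_gripper(opening): finger opening in m; the grip force is fixed at half the most; returns when the fingers have stopped.
- sleep(seconds).
- inverse_kinematics(position, orientation): joint angles nearest the present ones, or None.
- capture(name): name is "scene" or "top" or "wrist"; returns a dict with "image" (480x640x3 uint8, blue, green, red), "range_z" (480x640 float32, m along the optical axis (not along the pixel's ray), 0 where there is no reading), "intrinsics" (3x3 intrinsics, pixels), "R" (3x3) and "t" (3): a world point X has camera coordinates R X + t. Camera axes: x right, y down, z forward; pixel columns grow to the right and rows downward; lengths in m; the calibration is good to about 2 mm. A picture is of the moment at which its call begins.
A pose or a line that the arm cannot do raises PlanningError and nothing moves.
- close_job(): hands the job in, once; it reports no verdict.
Trained networks look in the newest picture that a camera, given by its name, has taken for a name from the list of things; names that differ only in an ending like _2 or _b are one class to them, and where a whole thing is asked for, a point or a joint stands for the part that bears it (a point fixed in the world has none). Each returns a list of dicts, best first, with "conf" (0 to 1); they miss things now and then, are a little off and sometimes report something else, mostly with a low value. They report only what shows in the picture. A call takes as long as a camera call. They do not tell look-alikes from the thing itself.
- spot_in(camera, query): "xy" ([column, row] in pixels, amid what is visible of it).
- silhouettes(camera, query): "region" (480x640 bool, what is visible of it) and "xy" ([column, row] in pixels, amid what is visible of it).
Readings, each from a call of its own:
- current_clock(): time.
- current_joint_pos(): joint angles.
- current_qvel(): joint speeds.
- current_joint_torque(): joint torques, N m.
- current_position(): TCP position.
- current_orientation(): TCP orientation.
- current_force(): force on the tool from outside, world axes, zero at the start.
- current_torque(): the same for the moment, N m.
- current_finger_gap(): finger opening in m.
Only numpy, scipy, OpenCV 4.12 (cv2) and the standard library are available. Lean on these libraries where they do the work, as an engineer would, in place of code of your own. Each camera call takes 0.05 s, during which the arm holds its last target.

## Task

Set up the staining rack for blood films: stand the four rapid-stain bottles in its wells in order of use, the green-capped fixative in the well farthest from the slide-draining fins, then red, then blue, and the white-capped rinse in the well next to the fins. Lower each bottle to the bottom of its well before letting go, and leave it standing upright. The yellow- and black-capped bottles are not part of the set: leave them, and the other things on the desk, where they stand.

Things in the scene. Friction and masses are not known exactly. Their poses are not given: they have to be found in the camera images.
- bottle_green: Stain bottle, fixative: green cap and label band. Upright round wide-mouth bottle, white plastic body 38 mm across and 64 mm high, straight-sided; on it a ribbed screw cap 40 mm across and 24 mm high (from 64 to 88 mm above the bottom); about 90 g. Origin: centre of its underside, z up along the bottle. It stands on a flat grey bench mat 3 mm thick, among the other bottles.
- bottle_red: Stain bottle, red stain: red cap and label band. Upright round wide-mouth bottle, white plastic body 38 mm across and 64 mm high, straight-sided; on it a ribbed screw cap 40 mm across and 24 mm high (from 64 to 88 mm above the bottom); about 90 g. Origin: centre of its underside, z up along the bottle. It stands on a flat grey bench mat 3 mm thick, among the other bottles.
- bottle_blue: Stain bottle, blue stain: blue cap and label band. Upright round wide-mouth bottle, white plastic body 38 mm across and 64 mm high, straight-sided; on it a ribbed screw cap 40 mm across and 24 mm high (from 64 to 88 mm above the bottom); about 90 g. Origin: centre of its underside, z up along the bottle. It stands on a flat grey bench mat 3 mm thick, among the other bottles.
- bottle_white: Stain bottle, rinse: white cap and white label band. Upright round wide-mouth bottle, white plastic body 38 mm across and 64 mm high, straight-sided; on it a ribbed screw cap 40 mm across and 24 mm high (from 64 to 88 mm above the bottom); about 90 g. Origin: centre of its underside, z up along the bottle. It stands on a flat grey bench mat 3 mm thick, among the other bottles.
- bottle_yellow: Stain bottle, look-alike, not of this set: yellow cap and label band. Upright round wide-mouth bottle, white plastic body 38 mm across and 64 mm high, straight-sided; on it a ribbed screw cap 40 mm across and 24 mm high (from 64 to 88 mm above the bottom); about 90 g. Origin: centre of its underside, z up along the bottle. It stands on a flat grey bench mat 3 mm thick, among the other bottles.
- bottle_black: Stain bottle, look-alike, not of this set: black cap and label band. Upright round wide-mouth bottle, white plastic body 38 mm across and 64 mm high, straight-sided; on it a ribbed screw cap 40 mm across and 24 mm high (from 64 to 88 mm above the bottom); about 90 g. Origin: centre of its underside, z up along the bottle. It stands on a flat grey bench mat 3 mm thick, among the other bottles.
- rack: Orange staining rack, 324 x 72 mm, loose, 0.8 kg: a row of four open square wells, 56 x 56 mm inside, floor 6 mm and wall tops 36 mm above the desk; beyond one end of the row, fins holding glass slides (41 mm high). Origin: underside, below the middle of the row; x along the row towards the fins, z up. Well centres x = -96 (first), -32, 32, 96 mm (last, next to fins), y = 0; fins x = 132 to 192.
- counter: Bystander: grey blood-cell tally counter with a row of white keys, 205 x 95 x 50 mm and a 18 mm round knob on its +x end; origin at the centre of its underside.
- stapler: Bystander: black and steel desk stapler, 150 x 36 x 46 mm; origin at the centre of its underside, length along x.
- bowl: Bystander: pink plastic bowl, 116 mm across the rim and 52 mm high; origin at the centre of its underside.
There are look-alikes about, which are no part of the job. What is shaped like the bottle_red but pink is not meant. Leave any pink look-alike of the bottle_white alone.

How it is judged:
At the end, for the whole second after the job is handed in: Green, red, blue, white bottles stand upright in wells 1 to 4 from the rack's plain end, within 12 mm of the well centre and 4 mm of its floor, at rest; rack level and at rest; yellow and black bottles, counter, stapler and bowl upright, within 30 mm of where they began (x of bottle_green in the frame of rack between -0.108 and -0.084 m and y of bottle_green in the frame of rack between -0.012 and 0.012 m and z of each of bottle_green, bottle_red, bottle_blue, bottle_white in the frame of rack below 0.01 m and angle between each of bottle_green, bottle_red, bottle_blue, bottle_white's own z axis and vertical below 0.1 rad and linear speed of each of bottle_green, bottle_red, bottle_blue, bottle_white, rack below 0.02 m/s and x of bottle_red in the frame of rack between -0.044 and -0.02 m and y of bottle_red in the frame of rack between -0.012 and 0.012 m and x of bottle_blue in the frame of rack between 0.02 and 0.044 m and y of bottle_blue in the frame of rack between -0.012 and 0.012 m and x of bottle_white in the frame of rack between 0.084 and 0.108 m and y of bottle_white in the frame of rack between -0.012 and 0.012 m and angle between rack's own z axis and vertical below 0.05 rad and distance of each of bottle_yellow, bottle_black, counter, stapler, bowl from where it was at the start of the episode below 0.03 m and angle between each of bottle_yellow, bottle_black, counter, stapler, bowl's own z axis and vertical below 0.15 rad); the robot touches nothing.
It fails at once if one of the four bottles is let go over the rack with its bottom more than 25 mm above a well's floor ((horizontal distance between bottle_green and rack below 0.14 m and z of bottle_green in the frame of rack above 0.032 m and contact force between the fingers and bottle_green below 0.01 N) or (horizontal distance between bottle_red and rack below 0.14 m and z of bottle_red in the frame of rack above 0.032 m and contact force between the fingers and bottle_red below 0.01 N) or (horizontal distance between bottle_blue and rack below 0.14 m and z of bottle_blue in the frame of rack above 0.032 m and contact force between the fingers and bottle_blue below 0.01 N) or (horizontal distance between bottle_white and rack below 0.14 m and z of bottle_white in the frame of rack above 0.032 m and contact force between the fingers and bottle_white below 0.01 N)).
It fails at once if the yellow- or black-capped bottle is pushed or carried more than 30 mm (distance of any of bottle_yellow, bottle_black from where it was at the start of the episode above 0.03 m).
It fails at once if the counter, stapler or bowl is pushed or carried more than 30 mm (distance of any of counter, stapler, bowl from where it was at the start of the episode above 0.03 m).
It also fails if it takes over 106 s, if anything falls off the work surface, if the arm or the gripper's body presses on something with over 40 N, if the wrist force passes 120 N, or if a joint passes its speed limit or range.

## Working session

There is one attempt and no reset: what is moved stays moved. The work goes in short steps, each a Python script; the robot and the scene stay as the last script left them, time stands still between calls to the robot, and variables do not carry over. Pictures are saved under pics/ and viewed, and the job is handed in when it is done.

```bash
mkdir -p pics; ls; cat > h.py <<'E'
from bench import *
import numpy as np, cv2
def cloud(c):
    K=c["intrinsics"];z=c["range_z"];v,u=np.mgrid[0:480,0:640]
    P=np.stack([(u-K[0,2])*z/K[0,0],(v-K[1,2])*z/K[1,1],z],-1)
    return (P-c["t"])@c["R"]   # R^T (P-t)
E
python3 - <<'E'
from h import *
for n in("scene","top","wrist"):
    c=capture(n);cv2.imwrite(f"pics/{n}0.png",c["image"]);np.savez(f"pics/{n}0.npz",**c)
    print(n,c["R"].round(3).tolist(),c["t"].round(3),c["intrinsics"].round(1).tolist(), (-c["R"].T@c["t"]).round(3))
print(current_clock(),current_orientation(),current_finger_gap())
E
```

```text
pics
scene [[-0.587, 0.809, 0.009], [0.455, 0.339, -0.824], [-0.67, -0.48, -0.567]] [ 0.32  -0.212  1.872] [[537.0, 0.0, 325.7], [0.0, 537.0, 234.7], [0.0, 0.0, 1.0]] [1.538 0.711 0.884]
top [[-0.01, -1.0, 0.0], [-0.989, 0.01, -0.15], [0.15, -0.002, -0.989]] [-0.004  0.566  1.318] [[533.1, 0.0, 322.3], [0.0, 533.1, 234.2], [0.0, 0.0, 1.0]] [ 0.362 -0.007  1.388]
wrist [[0.263, 0.965, -0.001], [0.925, -0.252, 0.283], [0.273, -0.076, -0.959]] [-0.599 -0.034  0.391] [[342.1, 0.0, 319.8], [0.0, 342.1, 237.2], [0.0, 0.0, 1.0]] [0.082 0.599 0.384]
0.15 [ 7.94573009e-01  6.07168207e-01 -6.15444749e-04  3.49636665e-04] 0.0877302391170848
```

View pics/scene0.png

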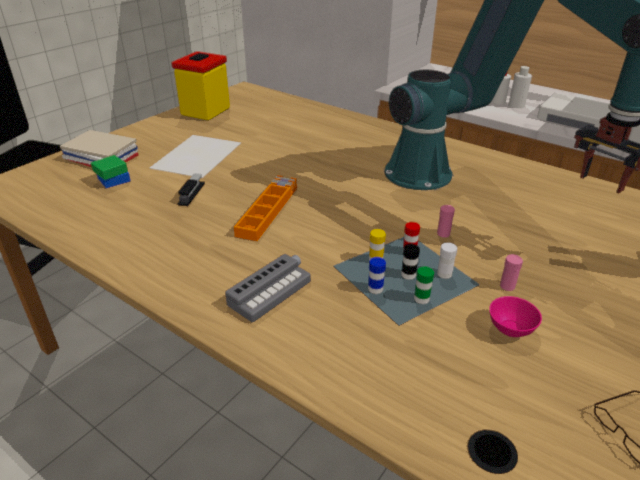

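View pics/top0.png

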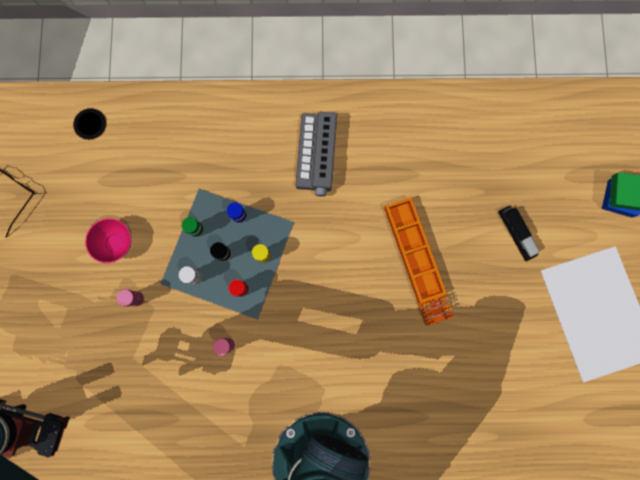

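Top view: green (190,226), blue (236,211), red (237,288), white (187,275), black (220,250) and yellow (260,252) stand on the mat. The pink look-alikes at (126,298) and (222,346) stand off it. The rack's plain end is near (400,205) and its fins near (436,310). Next I'll measure these and make an enlarged crop.

```bash
python3 - <<'E'
from h import *
c=dict(np.load("pics/top0.npz"));P=cloud(c);im=c["image"]
cv2.imwrite("pics/crop0.png",cv2.resize(im[180:360,90:300],None,fx=3.3,fy=3.3,interpolation=cv2.INTER_CUBIC)[:600,:800])
cv2.imwrite("pics/crop1.png",cv2.resize(im[190:335,370:470],None,fx=4,fy=4,interpolation=cv2.INTER_CUBIC)[:600,:800])
for n,(u,v) in dict(green=(190,226),blue=(236,211),red=(237,288),white=(187,275),yellow=(260,252),black=(220,250),pink1=(126,298),pink2=(222,346)).items():
    w=P[v-22:v+22,u-22:u+22].reshape(-1,3); w=w[np.hypot(*(w[:,:2]-P[v,u,:2]).T)<.03]
    zt=np.median(P[v-3:v+4,u-3:u+4,2]); q=w[abs(w[:,2]-zt)<.006]
    (cx,cy),r=cv2.minEnclosingCircle(q[:,:2].astype(np.float32)*1000)
    print(n,"z %.4f"%zt,"circ",round(cx),round(cy),round(r),"mean",(q.mean(0)*1000).round(1),len(q))
# rack
hsv=cv2.cvtColor(im,cv2.COLOR_BGR2HSV)
m=(hsv[...,0]>5)&(hsv[...,0]<16)&(hsv[...,1]>200);m[:190]=0;m[340:]=0;m[:,:375]=0;m[:,475:]=0
q=P[m];print("rack",m.sum(),np.percentile(q[:,2],[1,10,50,90,99]).round(4))
top=q[(q[:,2]>.030)&(q[:,2]<.040)]
r=cv2.minAreaRect((top[:,:2]*1000).astype(np.float32));print(r)
b=cv2.boxPoints(r);print(b)
E
```

```text
green z 0.0917 circ 585 319 20 mean [585.2 318.6  91.2] 205
blue z 0.0916 circ 622 208 20 mean [621.3 207.6  91.3] 200
red z 0.0915 circ 430 200 20 mean [429.9 199.9  91. ] 209
white z 0.0921 circ 463 321 21 mean [462.7 320.8  91.5] 213
yellow z 0.0917 circ 515 144 20 mean [515.4 144.2  91.3] 203
black z 0.0910 circ 522 247 20 mean [521.3 247.1  91.2] 210
pink1 z 0.0877 circ 408 471 21 mean [408.6 470.7  87.7] 219
pink2 z 0.0884 circ 289 236 20 mean [288.9 235.1  88. ] 225
rack 3470 [0.0007 0.0039 0.0122 0.0376 0.0422]
((498.96051025390625, -255.3476104736328), (320.65386962890625, 73.0167236328125), 17.98099708557129)
[[ 335.1939  -270.11554]
 [ 357.7343  -339.56604]
 [ 662.7271  -240.57968]
 [ 640.1867  -171.12918]]
```

View pics/crop0.png

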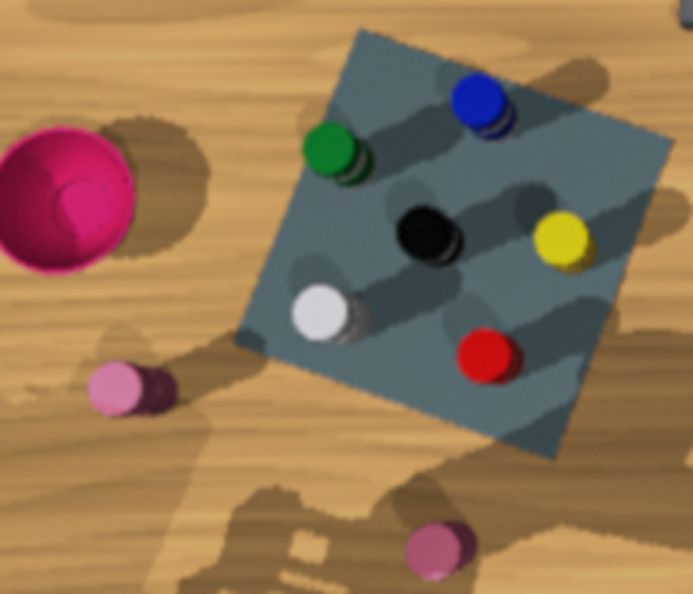

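View pics/crop1.png

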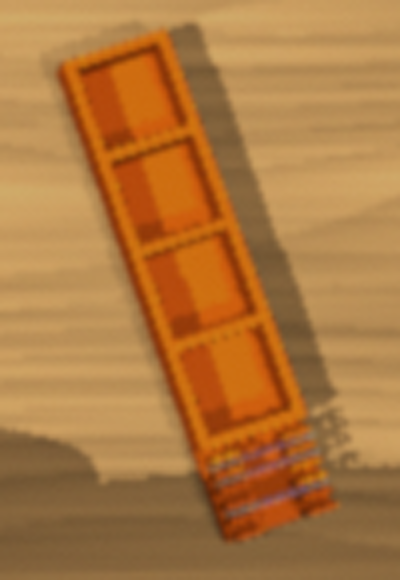

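The crop confirms the four targets on the mat, at 0.091 m cap-top height as expected. The pink look-alikes stand on bare desk at 0.088 m. Next I'll refine the rack pose and check inverse kinematics.

```bash
cat >> h.py <<'E'
from scipy.optimize import minimize
from scipy.spatial.transform import Rotation as Rn
def rackfit(c,x0):
    P=cloud(c);im=c["image"];hsv=cv2.cvtColor(im,cv2.COLOR_BGR2HSV)
    m=(hsv[...,0]>5)&(hsv[...,0]<16)&(hsv[...,1]>180)&(P[...,2]>.033)&(P[...,2]<.039)
    m&=np.hypot(P[...,0]-x0[0],P[...,1]-x0[1])<.25
    q=P[m][:,:2]
    def loc(p,q):
        ct,st=np.cos(p[2]),np.sin(p[2]);d=q-p[:2]
        return np.stack([d@[ct,st],d@[-st,ct]],-1)
    def cost(p):
        l=loc(p,q);l=l[(l[:,0]<.134)]
        dx=abs(l[:,:1]-np.array([-.128,-.064,0,.064,.128])).min(1)
        dy=abs(abs(l[:,1])-.032)
        return np.minimum(np.minimum(dx,dy),.01).clip(.003).mean()+.3*np.minimum(dx,dy).clip(0,.01).mean()
    best=min((minimize(cost,np.array(x0)+d,method="Nelder-Mead",options=dict(xatol=1e-5,fatol=1e-8)) for d in ([0,0,0],[.006,.003,0],[-.006,0,.02],[0,-.005,-.02])),key=lambda r:r.fun)
    return best.x,best.fun,len(q)
X0=[.526,-.2466,np.arctan2(-98.9,-305)]
E
python3 - <<'E'
from h import *
c=dict(np.load("pics/top0.npz"))
x,f,n=rackfit(c,X0);print(x,f,n,"x0",X0)
im=cv2.resize(c["image"],None,fx=4,fy=4,interpolation=cv2.INTER_CUBIC)
R=Rn.from_euler("z",x[2]).as_matrix()
for wx in(-.096,-.032,.032,.096):
    for s,col in((.028,(255,0,0)),):
        pts=np.array([[wx+a*s,b*s,.036] for a,b in((-1,-1),(1,-1),(1,1),(-1,1))])@R.T+[x[0],x[1],0]
        pc=pts@c["R"].T+c["t"];uv=pc@c["intrinsics"].T;uv=uv[:,:2]/uv[:,2:]
        cv2.polylines(im,[((uv+.5)*4).astype(int)],True,col,1)
cv2.imwrite("pics/fit.png",im[760:1340,1480:1880])
# orientation: tool z down, x along rack y
for sgn in(1,-1):
    xa=sgn*R[:,1];za=np.array([0,0,-1.]);q=Rn.from_matrix(np.stack([xa,np.cross(za,xa),za],1)).as_quat()
    print(sgn,q)
    B=dict(green=(.585,.319),blue=(.622,.208),red=(.430,.200),white=(.463,.321))
    for n,b in B.items():
        for z in(.06,.2): print(n,z,np.round(inverse_kinematics([*b,z],q),2) if inverse_kinematics([*b,z],q) is not None else None)
    for wx in(-.096,-.032,.032,.096):
        p=R@[wx,0,0]+[x[0],x[1],0]
        for z in(.06,.2):
            j=inverse_kinematics([p[0],p[1],z],q);print(wx,p.round(3),z,None if j is None else np.round(j,2))
E
```

```text
[ 0.52646377 -0.24658103 -2.82869993] 0.0037998872672586437 855 x0 [0.526, -0.2466, np.float64(-2.8280281279946946)]
1 [ 0.8086446  -0.58829746  0.         -0.        ]
green 0.06 [ 0.4   0.62  1.51 -0.    1.02  1.65]
green 0.2 [ 0.4   0.47  1.38 -0.    1.29  1.65]
blue 0.06 [ 0.22  0.6   1.53 -0.    1.    1.48]
blue 0.2 [ 0.22  0.46  1.41 -0.    1.28  1.48]
red 0.06 [ 0.29  0.41  1.95 -0.    0.78  1.55]
red 0.2 [ 0.29  0.2   1.8  -0.    1.14  1.55]
white 0.06 [ 0.48  0.5   1.75 -0.    0.89  1.74]
white 0.2 [ 0.48  0.33  1.62 -0.    1.19  1.74]
-0.096 [ 0.618 -0.217  0.   ] 0.06 [-0.44  0.6   1.54 -0.    1.    0.81]
-0.096 [ 0.618 -0.217  0.   ] 0.2 [-0.44  0.46  1.41 -0.    1.27  0.81]
-0.032 [ 0.557 -0.237  0.   ] 0.06 [-0.52  0.55  1.66 -0.    0.94  0.74]
-0.032 [ 0.557 -0.237  0.   ] 0.2 [-0.52  0.39  1.53 -0.    1.23  0.74]
0.032 [ 0.496 -0.256  0.   ] 0.06 [-0.6   0.5   1.76 -0.    0.88  0.66]
0.032 [ 0.496 -0.256  0.   ] 0.2 [-0.6   0.32  1.63 -0.    1.19  0.66]
0.096 [ 0.435 -0.276  0.   ] 0.06 [-0.7   0.45  1.86 -0.    0.83  0.56]
0.096 [ 0.435 -0.276  0.   ] 0.2 [-0.7   0.2
[... 333 characters left out ...]
2   1.8  -0.    1.14 -1.59]
white 0.06 [ 0.48  0.5   1.75 -0.    0.89 -1.4 ]
white 0.2 [ 0.48  0.33  1.62 -0.    1.19 -1.4 ]
-0.096 [ 0.618 -0.217  0.   ] 0.06 [-0.44  0.6   1.54 -0.    1.   -2.33]
-0.096 [ 0.618 -0.217  0.   ] 0.2 [-0.44  0.46  1.41 -0.    1.27 -2.33]
-0.032 [ 0.557 -0.237  0.   ] 0.06 [-0.52  0.55  1.66 -0.    0.94 -2.4 ]
-0.032 [ 0.557 -0.237  0.   ] 0.2 [-0.52  0.39  1.53 -0.    1.23 -2.4 ]
0.032 [ 0.496 -0.256  0.   ] 0.06 [-0.6   0.5   1.76 -0.    0.88 -2.48]
0.032 [ 0.496 -0.256  0.   ] 0.2 [-0.6   0.32  1.63 -0.    1.19 -2.48]
0.096 [ 0.435 -0.276  0.   ] 0.06 [-0.7   0.45  1.86 -0.    0.83 -2.58]
0.096 [ 0.435 -0.276  0.   ] 0.2 [-0.7   0.26  1.72 -0.    1.16 -2.58]
```

View pics/fit.png

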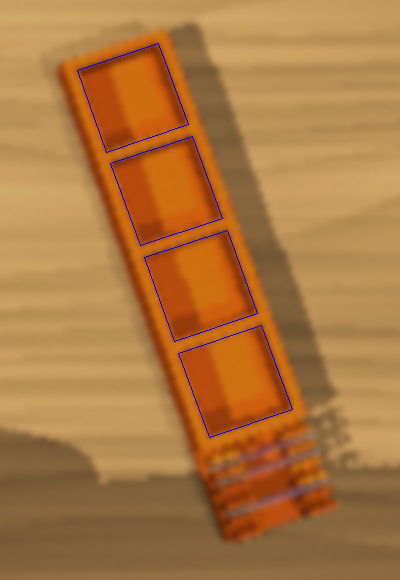

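The overlay fits all four wells within about a millimetre. Green goes first, with the jaws across the row.

```bash
cat >> h.py <<'E'
RK=np.array([.52646,-.24658,-2.8287]);RR=Rn.from_euler("z",RK[2]).as_matrix()
Q=[0.8086446,-0.58829746,0.,0.]
B=dict(green=(.585,.319),blue=(.6217,.208),red=(.430,.200),white=(.463,.321))
W=dict(green=-.096,red=-.032,blue=.032,white=.096)
def pick(n):
    x,y=B[n]
    move_ptp([x,y,.205],Q); 
    if current_finger_gap()<.08: move_gripper(.088)
    hit=servo_line([x,y,.058],rate=.12,contact_N=15)
    print(n,"down",current_position().round(4) if hasattr(current_position(),'round') else current_position(),hit)
    if hit: servo_line([x,y,.205]);return False
    move_gripper(.03); print("gap",current_finger_gap())
    servo_line([x,y,.205],rate=.15)
    print("gap lifted",current_finger_gap(),"F",np.round(current_force(),2),"t",current_clock())
    return .035<current_finger_gap()<.045
def place(n):
    p=RR@[W[n],0,0]+[RK[0],RK[1],0]
    move_ptp([p[0],p[1],.205],Q); print("over",np.round(current_position(),4),"gap",current_finger_gap())
    h=servo_line([p[0],p[1],.072],rate=.1,contact_N=15); print("low",h,np.round(current_position(),4))
    if h: return False
    h=servo_line([p[0],p[1],.0595],rate=.025,contact_N=4); print("floor",h,np.round(current_position(),4),"gap",current_finger_gap())
    if current_position()[2]>.066: return False
    sleep(.2); move_gripper(.07); sleep(.1)
    servo_line([p[0],p[1],.205],rate=.15); print("released t",current_clock())
    return True
def snap(name):
    c=capture("top");np.savez(f"pics/{name}.npz",**c);cv2.imwrite(f"pics/{name}.png",c["image"]);return c
E
python3 - <<'E'
from h import *
ok=pick("green");print(ok)
c=capture("scene");cv2.imwrite("pics/s1.png",c["image"])
if ok:
    print(place("green"));snap("t1")
E
```

```text
green down [0.5857 0.3193 0.0589] False
gap 0.03993108796004674
gap lifted 0.039797013889728935 F [-0.08 -0.17 -0.5 ] t 5.2833
True
over [ 0.6181 -0.2159  0.205 ] gap 0.03966702717419307
low False [ 0.6184 -0.2173  0.0728]
floor True [ 0.6176 -0.2166  0.0607] gap 0.03934760741442251
released t 11.3
True
```

```bash
ls pics
```

```text
crop0.png
crop1.png
fit.png
s1.png
scene0.npz
scene0.png
t1.npz
t1.png
top0.npz
top0.png
wrist0.npz
wrist0.png
```

View pics/t1.png

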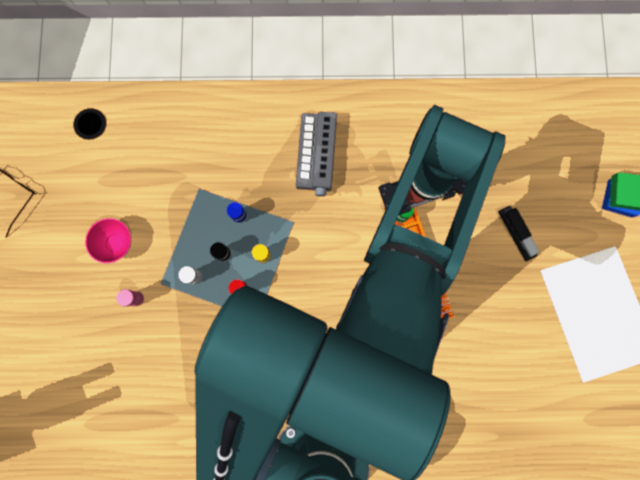

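The arm hides the rack; a bit of the green cap shows at (405,213). I'll pick red next and check the rack from above red's spot before placing.

```bash
cat >> h.py <<'E'
def check(c):
    x,f,n=rackfit(c,RK);print("rack",x.round(4),round(f,5),n)
    P=cloud(c);hsv=cv2.cvtColor(c["image"],cv2.COLOR_BGR2HSV)
    R=Rn.from_euler("z",x[2]).as_matrix()
    l=(P-[x[0],x[1],0])@R
    for i,wx in enumerate((-.096,-.032,.032,.096)):
        m=(abs(l[...,0]-wx)<.028)&(abs(l[...,1])<.028)&(l[...,2]>.088)&(l[...,2]<.1)
        if m.sum()>20: print("well",i+1,"cap",(l[m].mean(0)*1000).round(1),"bgr",np.median(c["image"][m],0),m.sum())
    return x
E
python3 - <<'E'
from h import *
print(pick("red")); c=snap("t2"); check(c)
E
```

```text
red down [0.4305 0.2002 0.0585] False
gap 0.03947485332525849
gap lifted 0.03994442537782449 F [-0.01  0.62 -1.07] t 16.8417
True
rack [ 0.5264 -0.2466 -2.8268] 0.00379 756
well 1 cap [-96.3  -1.2  94.2] bgr [30. 86. 11.] 208
```

View pics/t2.png

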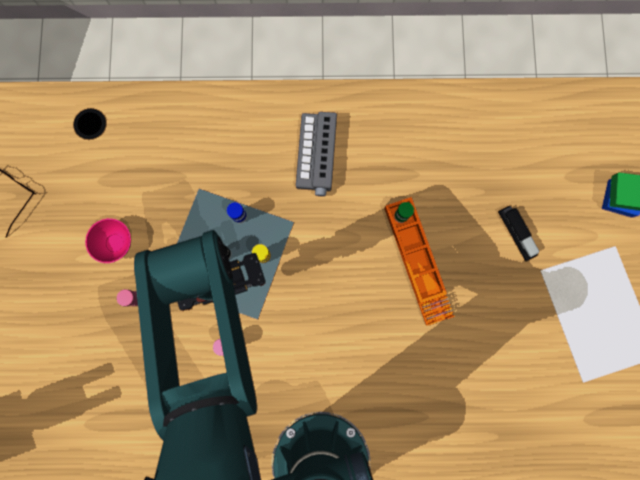

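Green stands at (404,211) in the first well, 1 mm off centre, with its top at the right height. The rack hasn't moved. Carrying on with red, then blue.

```bash
python3 - <<'E'
from h import *
if place("red") and pick("blue"):
    x=check(snap("t3")); print(current_clock())
E
```

```text
over [ 0.5569 -0.2354  0.205 ] gap 0.039762732176025134
low False [ 0.5574 -0.237   0.0727]
floor True [ 0.5568 -0.2363  0.0607] gap 0.039200306719348606
released t 22.5833
blue down [0.6224 0.2082 0.0588] False
gap 0.039847536197867
gap lifted 0.03940721839453581 F [-0.55 -0.11 -1.82] t 28.05
rack [ 0.5264 -0.2467 -2.8302] 0.00385 696
well 1 cap [-96.3  -1.5  93.9] bgr [35. 99. 13.] 203
well 2 cap [-31.4  -1.8  94.1] bgr [ 19.  18. 231.] 201
28.1
```

View pics/t3.png

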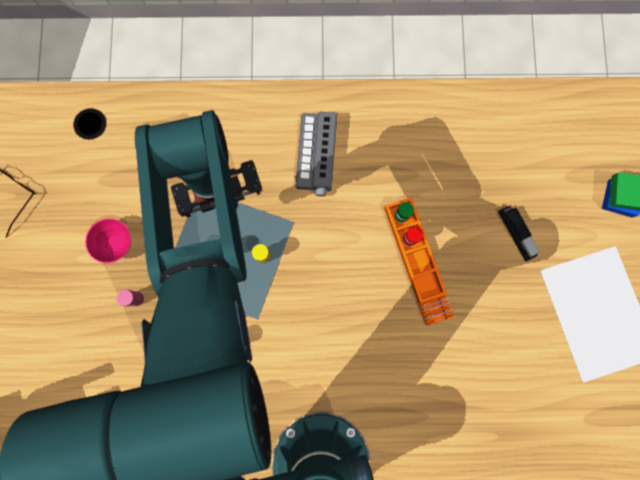

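Green (404,211) and red (414,235) are seated. Blue and white follow.

```bash
python3 - <<'E'
from h import *
if place("blue") and pick("white"):
    x=check(snap("t4"))
    print(place("white"))
    move_ptp([.35,.45,.25],Q)
    check(snap("t5")); c=capture("scene");cv2.imwrite("pics/s5.png",c["image"])
    c0=dict(np.load("pics/top0.npz"))
    c1=dict(np.load("pics/t5.npz"));P0=cloud(c0);P1=cloud(c1)
    for n,(u,v) in dict(yellow=(260,252),black=(220,250)).items():
        for P in(P0,P1):
            w=P[v-22:v+22,u-22:u+22].reshape(-1,3);w=w[(abs(w[:,2]-.091)<.006)&(np.hypot(*(w[:,:2]-P0[v,u,:2]).T)<.04)];print(n,w.mean(0).round(4),len(w))
    print(current_clock())
E
```

```text
over [ 0.4966 -0.2557  0.205 ] gap 0.03944074592987389
low False [ 0.4965 -0.2567  0.0726]
floor True [ 0.4959 -0.2561  0.0607] gap 0.0396714662167535
released t 33.875
white down [0.4636 0.3213 0.0587] False
gap 0.03959050007968362
gap lifted 0.039804365156047995 F [-0.26  0.04 -1.49] t 39.7667
rack [ 0.5266 -0.2468 -2.8319] 0.0038 773
well 1 cap [-96.2  -1.8  94. ] bgr [32. 88. 11.] 210
well 2 cap [-31.4  -1.9  93.9] bgr [ 12.  11. 151.] 203
well 3 cap [32.5 -1.3 94. ] bgr [131.  26.  10.] 211
over [ 0.4356 -0.2754  0.205 ] gap 0.03951180895751974
low False [ 0.4355 -0.2764  0.0725]
floor True [ 0.435  -0.2758  0.0607] gap 0.03957699141523983
released t 45.9833
True
rack [ 0.5267 -0.2467 -2.8265] 0.00378 762
well 1 cap [-96.6  -1.2  94.1] bgr [ 41. 118.  14.] 197
well 2 cap [-31.5  -1.6  94.2] bgr [ 14.   13.  198.5] 206
well 3 cap [32.4 -1.6 94.1] bgr [173.  33.  12.] 214
well 4 cap [96.3 -2.1 93.9] bgr [174. 176. 180.] 218
yellow [0.5154 0.1442 0.0911] 205
yellow [0.5154 0.1441 0.091 ] 203
black [0.5213 0.2471 0.0912] 210
black [0.5214 0.2472 0.091 ] 205
48.675
```

View pics/t5.png

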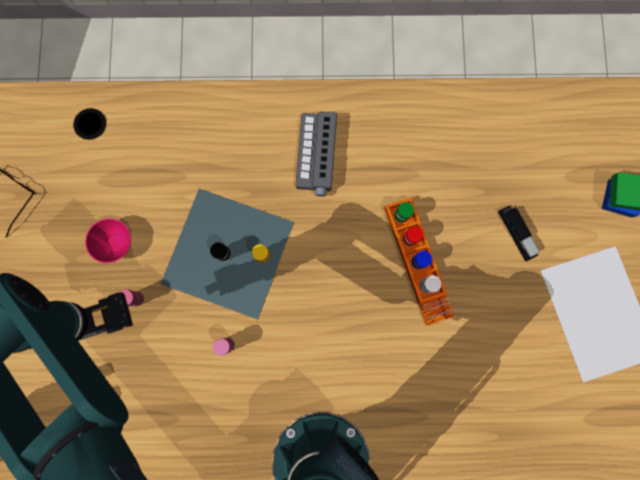

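View pics/s5.png

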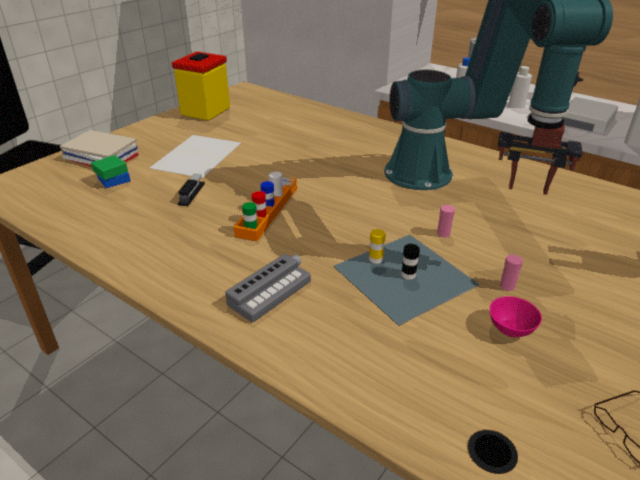

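The pictures show green (404,211), red (414,235), blue (423,259) and white (432,284, next to the fins) upright in the wells. Yellow, black, counter, stapler, bowl and the pink look-alikes are where they started, and the arm is clear.

```bash
python3 -c "
from bench import *
print(close_job())"
```

```text
the job is handed in; nothing more can be done
None
```

The four bottles stand upright in the rack in the order asked: green in the well farthest from the fins, then red, blue, and white next to the fins. I handed the job in at about 49 s of the 106 s allowed; no verdict is reported.

- **Placing:** I gripped each bottle by its cap and lowered it until it touched the well floor before letting go.
- **Bottles in the wells:** In the last pictures, all four caps are within about 2.2 mm of their well centres. Their tops are 94 mm above the desk, as they should be when seated on the floor.
- **Rack and other bottles:** The rack has not measurably moved. The yellow and black bottles are within about 0.2 mm of where they started.
- **Counter, stapler, bowl and pink look-alikes:** These look unmoved in the before and after pictures; I did not measure them.

No check failed or disagreed.

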